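Book a fastener bin: set the colour selector, then pull the scanner trigger

TASK

Turn the selector knob on the console until its pointer clicks in at the dot of the same colour as the bin standing in the scanning bay in front of the scanner. Then squeeze the clamped scanner's red trigger fully home, hold it for about half a second, and let it spring back. Leave the knob on that colour, do not squeeze the trigger before the knob is set, and leave the bins and everything else on the counter where they are.

Things in the scene. Friction and masses are not known exactly. Their poses are not given: they have to be found in the camera images.
- selector (a joint): angle of the selector knob (rad), counter-clockwise positive seen from above; seven click positions 30 degrees apart, at 0, 0.52, 1.05, 1.57, 2.09, 2.62, 3.14; stops lie 0.1 beyond the first and last. Between clicks it springs to the nearest one (about 0.1 N m). At 1.57 the pointer points along the console's +x.
- selector_grip (a point): centre of the knob's grey bar grip, on the vertical turning axis. The bar is 50 mm long (along this point's x axis, the pointer being the end at +x with a white line on top), 14 mm thick, and spans 24 mm below to 12 mm above this point; under it a round skirt 52 mm across ends 24 mm below this point
- selector_aim (a point): imaginary point 62 mm out from the turning axis in the direction the pointer points, at the height of the console's top: it lies over a dot when the knob is set to that dot
- dot_red: red round dot, 17 mm across, flat on the console's top, one of four coloured dots around the knob 62 mm from its axis. The dots sit at the first, second, sixth and seventh click positions, in any order (the three middle positions have white ticks)
- dot_blue: blue round dot, 17 mm across, flat on the console's top, one of four coloured dots around the knob 62 mm from its axis. The dots sit at the first, second, sixth and seventh click positions, in any order (the three middle positions have white ticks)
- dot_yellow: yellow round dot, 17 mm across, flat on the console's top, one of four coloured dots around the knob 62 mm from its axis. The dots sit at the first, second, sixth and seventh click positions, in any order (the three middle positions have white ticks)
- dot_green: green round dot, 17 mm across, flat on the console's top, one of four coloured dots around the knob 62 mm from its axis. The dots sit at the first, second, sixth and seventh click positions, in any order (the three middle positions have white ticks)
- console: booking console, a grey box 170 (x) x 190 (y) x 50 mm high with a black top, fixed to the counter; origin at the centre of its underside; the knob's axis is 18 mm towards -x of its centre; knob top 94 mm above the counter
- dock: aluminium plate 200 (x) x 190 (y) x 10 mm, fixed to the counter, holding a yellow and black pistol-shaped scanner on its side, 50 mm above the counter; origin at the centre of the plate's underside. The scanner's barrel (62 mm wide at most, top 73 mm above the counter, clamps to 76) runs along x at y = +60 mm, nose at +x; its grip runs along -y from the barrel to y = -90 mm
- trigger (a joint): angle of the scanner's red trigger (rad): 0 released, 0.20 fully squeezed against its stop; sprung, about 1.5 to 4.5 N at trigger_pad. It hinges about a vertical axis next to the barrel and swings level towards the grip (dock's -x)
- trigger_pad (a point): middle of the trigger's outer face (the face towards the dock's +x), 52 mm above the counter. The trigger is 56 mm long, 10 mm thick, 26 mm high and hinged 42 mm from here towards the barrel; it moves 8 mm here when fully squeezed
- squeeze (a point): point between the backs of grip and trigger where a hand squeezes them from above, 52 mm above the counter, axes those of the dock. Along x the back of the grip is 26 mm to the -x side of it and the trigger's outer face 26 mm to the +x side (18 mm when fully squeezed). The grip is 30 mm thick and 34 mm high, its top 15 mm above this point. The barrel's side lies 49 mm away towards +y
- bay (a point): centre of the scanning bay marked with yellow corners on the counter, in front of the scanner's nose; exactly one bin stands in it
- bin_red: red stock bin of fasteners with a low front, 150 (x) x 100 (y) x 75 mm high; origin at the centre of its underside; one bin stands in the bay, the two others well away to the sides
- bin_blue: blue stock bin of fasteners with a low front, 150 (x) x 100 (y) x 75 mm high; origin at the centre of its underside; one bin stands in the bay, the two others well away to the sides
- bin_yellow: yellow stock bin of fasteners with a low front, 150 (x) x 100 (y) x 75 mm high; origin at the centre of its underside; one bin stands in the bay, the two others well away to the sides
- carton: cardboard carton 100 x 100 x 85 mm; a bystander; origin on or near its underside
- tape_roll: orange roll of tape lying flat, 66 mm across, 24 mm high; a bystander; origin on or near its underside
- screwdriver: screwdriver lying on the counter, about 200 mm long; a bystander; origin on or near its underside
- mug: white mug, 80 mm across, 90 mm high; a bystander; origin on or near its underside
- wrench: steel wrench lying on the counter, about 180 mm long; a bystander; origin on or near its underside
- bolt: big steel bolt standing on its head, 34 mm across, 68 mm high; a bystander; origin on or near its underside
Things that resemble listed ones, but are neither listed nor needed, are in the scene too. There is more than one size of the bin_red; the one meant has the size given above.

How it is judged:
By the outcome, as a careful person would: the job done as asked, in the order asked, and still so for the second after the job is handed in, with the robot touching nothing.
It also fails if it takes over 61 s, if anything falls off the work surface, if the arm or the gripper's body presses on something with over 40 N, if the wrist force passes 120 N, or if a joint passes its speed limit or range.

ROBOT

A 6-joint arm with a two-finger parallel gripper is mounted at the origin on the work surface. World frame = base frame: x ahead of the robot, y to its left, z up, the work surface at z = 0. Lengths are in m, angles in rad, forces in N, time in s.
With the tool pointing down it reaches from about 0.35 to 0.975 m from the base axis. Payload 17.4 kg.
Tool frame: the origin (TCP) lies at the very end of the fingers, on their centre line; the grasp point (between the pads) lies manip.grip_point_offset behind it (manip.grip_point_offset is the distance from the TCP to the grasp point, in m); z points along the fingers, y is the direction in which the jaws open and shut (so a half turn about z gives the same grasp; the last joint's range is limited). The gripper opens to 85 mm and grips with 20 to 120 N. Pads are 22 mm wide; open, the fingers measure 114 mm over their backs; the gripper's body (76 mm by 85 mm) begins 54 mm behind the grasp point. The pads swing forward as they close: fully open they stand 13 mm farther back than shut.
Start: joints at [-0.038, 0.116, 1.442, -0, 1.584, -0.038], TCP at [0.675, -0, 0.231] pointing down, gripper open.
Joint ranges: [-2.83, 2.83], [-0.83, 2.19], [0.07, 2.5], [-1.14, 4.28], [0.01, 3], [-2.97, 2.97]. Speed limits (rad/s): [1.89, 1.89, 2.22, 3.14, 3.14, 3.14].

INTERFACE

Orientations are given as a unit quaternion [x, y, z, w].
In Python, from station import manip gives the robot as it stands. The module is installed in compiled form; this text tells all that it offers.
- The arm moves only by the tool send_rows, never from a script. Its argument "deltas" is a list that holds one entry, the list of rows, each a list of 6 numbers: the shift along the world's x, y, z in cm, then the turn, a rotation vector about the world's x, y, z in rad. In form: [[[x, y, z, rx, ry, rz], ...]]. A call has 1 to 20 rows; each row is the pose to reach, as a shift and turn from the pose measured when the call began; what a row does not reach only later rows make up. A row lasts 1/8 s, in which the tool goes at most 62.5 mm and 10.7 degrees, less where a joint would pass 70% of its speed; a pose out of reach is approached as far as the arm can. A call with a gripper value outside its range is refused whole. "fingers" is the closure in counts, from 0 (fully open) to 255 (shut), set as the call begins (left out, the last holds). The fingers move at their own pace and stop on an object; "grip_force" is the grip in N (left out, the last holds). Time passes only in rows, so rows that repeat a pose let the fingers close. It gives the time, the measured TCP pose, the force and the opening at its end, in the units of the state.
- manip.sense(): the state, without advancing time (a new reading comes with each control period).
- manip.snapshot(name): name is "scene" or "side" or "wrist"; returns the picture (420x560x3 uint8, red, green, blue); there is no depth.
- manip.camera_model(name): a dict with "fov_y" (degrees; the focal length in pixels is half the picture's height over the tangent of half this angle, whatever the lens; pixels are square), "cx", "cy" (the principal point, pixels), "distortion" ([k1, k2, p1, p2, k3] as OpenCV has them; the pictures are not rectified), "rvec" (rotation vector, rad) and "tvec" (3), from world to camera coordinates, as OpenCV has them; the wrist camera has in their place "hand_eye" (4x4, takes a point from camera to tool coordinates, whose origin is the TCP and whose axes are the flange's). Camera axes: x right, y down, z forward; pixel columns grow to the right and rows downward; lengths in m; the calibration is good to about 2 mm. A picture is of the moment at which its call begins: read the wrist's pose just before it. camera_model takes no time and is no camera call.
- manip.hand_in(): hands the job in, once; it reports no verdict.
The state is a dict: "time": time; "q": joint angles; "qd": joint speeds; "effort": joint torques, N m; "position": TCP position; "orientation": TCP orientation; "contact_force": force on the tool from outside, world axes, zero at the start; "moment": the same for the moment, N m; "opening": finger opening in m.
Only numpy, scipy, OpenCV 4.12 (cv2) and the standard library are available. Lean on these libraries where they do the work, as an engineer would, in place of code of your own. Each camera call takes 0.05 s, during which the arm holds its last target.

## Working session

There is one attempt and no reset: what is moved stays moved. The work goes in short steps, Python scripts to look and compute and a tool call to move; the robot and the scene stay as the last step left them, time stands still between calls to the robot, and variables do not carry over. Pictures are saved under pics/ and viewed, and the job is handed in when it is done.

Besides the shell and the picture viewer there is one more tool, called after "Call:" by a JSON object that holds its "method" and its "body", one argument or row to a line. send_rows: Moves the arm, as the interface text tells. Its arguments: {"type":"object","properties":{"deltas":{"type":"array"},"fingers":{"type":"number"},"grip_force":{"type":"number"}},"required":["deltas"]}

```bash
mkdir -p pics
cat > h.py <<'E'
import numpy as np, cv2
from station import manip
from scipy.spatial.transform import Rotation as R
def K(m,h=420):
    f=h/2/np.tan(np.radians(m["fov_y"])/2)
    return np.array([[f,0,m["cx"]],[0,f,m["cy"]],[0,0,1]]),np.array(m["distortion"],float)
def ray(m,px,state=None):
    k,d=K(m)
    u=cv2.undistortPoints(np.array([[px]],float),k,d)[0,0]
    v=np.array([u[0],u[1],1.])
    if "rvec" in m:
        Rm=cv2.Rodrigues(np.array(m["rvec"],float))[0]; t=np.array(m["tvec"],float).ravel()
        return -Rm.T@t, Rm.T@v
    H=np.array(m["hand_eye"]); Rt=R.from_quat(state["orientation"]).as_matrix()
    return Rt@H[:3,3]+np.array(state["position"]), Rt@H[:3,:3]@v
def on(m,px,z,state=None):
    o,v=ray(m,px,state); return o+v*(z-o[2])/v[2]
def save(n,img): cv2.imwrite("pics/"+n,cv2.cvtColor(img,cv2.COLOR_RGB2BGR))
E
python3 - <<'E'
from h import *
s=manip.sense(); print(s); print(manip.grip_point_offset)
for n in ["scene","side","wrist"]:
    im=manip.snapshot(n); save(n+"0.png",im); np.save("pics/"+n+"0.npy",im); print(n,manip.camera_model(n))
E
```

```text
{'time': 0.0, 'q': array([-3.77968747e-02,  1.16494696e-01,  1.44226945e+00,  4.62294925e-06,
        1.58401807e+00, -3.78455246e-02]), 'qd': array([-2.78233691e-04, -6.38960429e-05, -1.16346661e-03,  4.60432333e-04,
       -7.81684003e-04,  8.06734576e-05]), 'effort': array([-3.01628024e-03, -7.32023120e+01, -6.32483125e+01, -3.67824050e-04,
        6.55109907e-03, -4.52531231e-05]), 'position': array([6.74803475e-01, 1.95059483e-06, 2.30553708e-01]), 'orientation': array([ 7.07089435e-01,  7.07123877e-01, -4.02675739e-04, -4.37747725e-04]), 'contact_force': array([-0.41451568, -0.50214459, -0.58566496]), 'moment': array([-0.01133748,  0.00910757, -0.00740567]), 'opening': 0.08539664069301174}
0.0187
scene {'fov_y': 55.53434044997322, 'cx': 282.3216651245794, 'cy': 209.77994377799035, 'distortion': array([-0.02537954,  0.        ,  0.        ,  0.        ,  0.        ]), 'rvec': array([ 1.86011725,  1.62614788, -0.67278591]), 'tvec': array([-0.06808679, -0.30136869,  1.56851728])}
side {'fov_y': 55.719690136219754, 'cx': 278.3448628485909, 'cy': 209.5144458046094, 'distortion': array([-0.08673839,  0.        ,  0.        ,  0.        ,  0.        ]), 'rvec': array([ 1.01383696, -2.54362358,  0.89110289]), 'tvec': array([0.3662192 , 0.30872886, 1.22692135])}
wrist {'fov_y': 66.83016494500444, 'cx': 276.2550939992477, 'cy': 211.36307577159346, 'distortion': array([0.01421943, 0.        , 0.        , 0.        , 0.        ]), 'hand_eye': array([[-3.00802340e-04, -9.46372119e-01, -3.23078508e-01,
         8.30938375e-02],
       [ 9.99999949e-01, -2.50428485e-04, -1.97486949e-04,
        -1.60736539e-04],
       [ 1.05988081e-04, -3.23078551e-01,  9.46372146e-01,
        -1.43376559e-01],
       [ 0.00000000e+00,  0.00000000e+00,  0.00000000e+00,
         1.00000000e+00]])}
```

View pics/scene0.png

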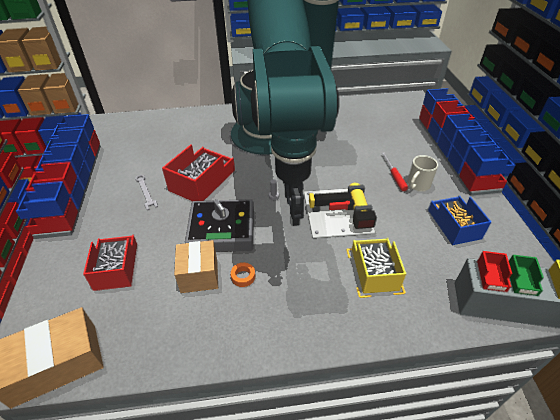

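View pics/side0.png

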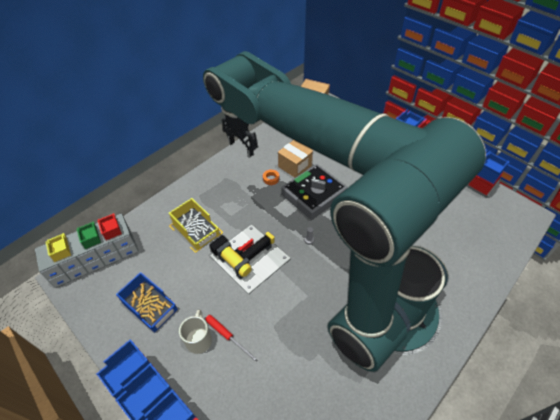

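View pics/wrist0.png

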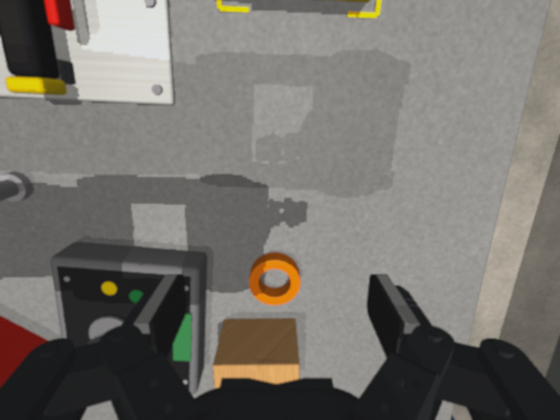

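Scene view: the yellow bin stands in the yellow-cornered bay at (380,267), in front of the scanner's nose at (365,215). The console is at (220,220) and the scanner dock at (340,212). I'll zoom in on the console and dock.

Run:
```python
from h import *
a=np.load("pics/scene0.npy"); b=np.load("pics/side0.npy")
c=[cv2.resize(a[185:255,180:390],None,fx=3.7,fy=3.7,interpolation=cv2.INTER_CUBIC)]
d=cv2.resize(b[150:300,180:360],None,fx=3.6,fy=3.6,interpolation=cv2.INTER_CUBIC)
save("c1.png",c[0]); save("c2.png",d)
m=manip.camera_model("scene")
for n,p,z in [("console",(220,218),.05),("knob",(222,210),.09),("dockc",(340,213),.01),("bin",(380,265),.04),("stick",(273,190),.03)]: print(n,on(m,p,z))
```

```text
console [ 0.48872153 -0.18201808  0.05      ]
knob [ 0.49663514 -0.17201189  0.09      ]
dockc [0.47848685 0.18621009 0.01      ]
bin [0.71139488 0.23705836 0.04      ]
stick [ 0.36641751 -0.01078376  0.03      ]
```

View pics/c1.png

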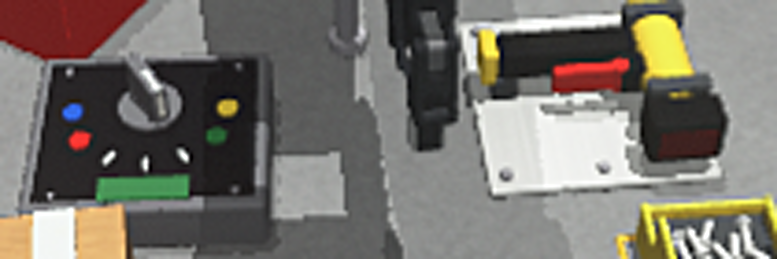

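View pics/c2.png

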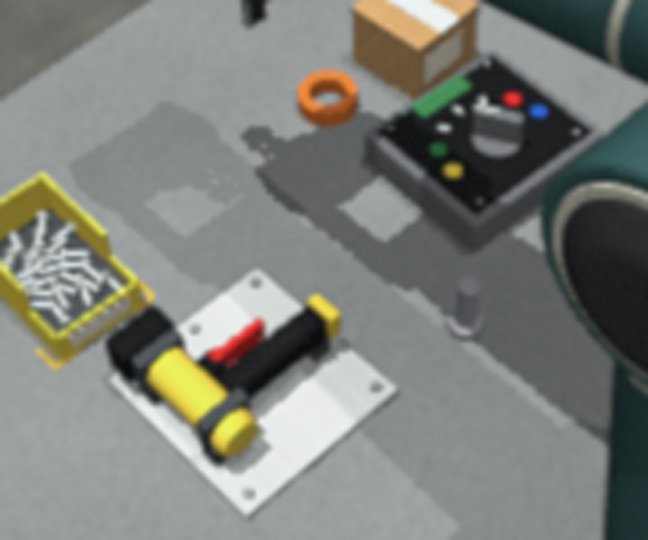

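Dots run blue, red, (ticks), green, yellow. Yellow is at the +y end, the seventh click at 3.14. What could be mistaken: red bins at (110,262) and (198,172), and small rack bins at (495,272), (527,275) and (557,280). Only the yellow bin at (380,267) is in the bay. Next I'll look closely from above the console.

Call:
{"method": "send_rows", "body": {
  "deltas": [
    [[-4,-5,1,0,0,0],[-8,-10,2,0,0,0],[-12,-15,3,0,0,0],[-16,-20,4,0,0,0],[-19,-24,4,0,0,0],[-19,-24,4,0,0,0],[-19,-24,4,0,0,0]]
  ]
}}

```text
time: 1.02
position: [0.4849, -0.24, 0.2706]
orientation: [0.707, 0.707, -0.0, -0.0]
contact_force: [1.0, -0.8, -1.4]
opening: 0.0851
```

Run:
```python
from h import *
s=manip.sense(); im=manip.snapshot("wrist"); save("w1.png",im); np.savez("pics/w1.npz",im=im,position=s["position"],orientation=s["orientation"]); print(s["position"],s["time"],s["q"])
```

```text
[ 0.4848705  -0.23997011  0.27064391] 1.025 [-5.06641929e-01 -1.84383015e-01  1.67133143e+00 -1.53892145e-04
  1.65551424e+00 -5.05959124e-01]
```

View pics/w1.png

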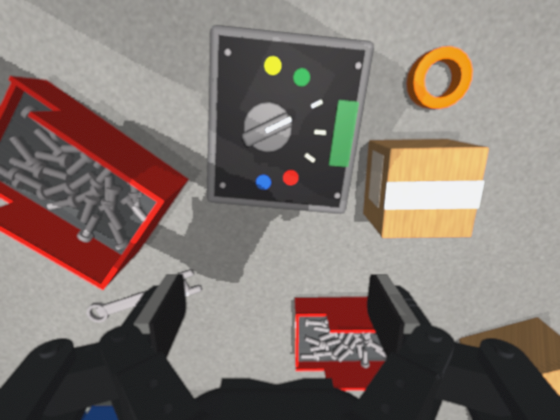

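The wrist view shows the console with knob at (268,127) and its white line pointing right-up towards the upper tick (317,104). The dots are yellow (272,65), green (302,77), red (291,178), blue (264,182). So the knob is at the 5th click (2.09) and needs +60° CCW to reach yellow.

Run:
```python
from h import *
d=np.load("pics/w1.npz"); im=d["im"]; s=dict(position=d["position"],orientation=d["orientation"]); m=manip.camera_model("wrist")
hsv=cv2.cvtColor(im,cv2.COLOR_RGB2HSV)
P={}
for n,lo,hi in [("yellow",20,35),("green",50,75),("blue",105,130),("red",0,8)]:
    k=cv2.inRange(hsv,(lo,120,80),(hi,255,255)); k[:,:220]=0;k[:,330:]=0;k[:40]=0;k[205:]=0
    c,l,st,ce=cv2.connectedComponentsWithStats(k); i=1+np.argmax(st[1:,4]); P[n]=on(m,ce[i],.050,s); print(n,ce[i],st[i,4],P[n])
# axis: fit circle r=.062 at angles a0+{0,30,150,180}, least squares
from scipy.optimize import least_squares
ks=["blue","red","green","yellow"]; an=np.radians([-90,-60,60,90])
f=lambda x: np.concatenate([x[:2]+.062*np.array([np.cos(x[2]+a),np.sin(x[2]+a)])-P[k][:2] for k,a in zip(ks,an)])
r=least_squares(f,[.46,-.17,0]); print("axis",r.x[:2],"yaw deg",np.degrees(r.x[2]),"res mm",1e3*r.fun)
# white line
k=cv2.inRange(hsv,(0,0,205),(180,60,255)); k[:,:245]=0;k[:,300:]=0;k[:100]=0;k[150:]=0
c,l,st,ce=cv2.connectedComponentsWithStats(k);print(st[1:],ce[1:])
crop=cv2.resize(im[30:210,200:380],None,fx=3.3,fy=3.3,interpolation=cv2.INTER_CUBIC); save("c3.png",crop)
for p in [(266,131),(290,121),(246,139)]: print(p,on(m,p,.094,s))
```

```text
yellow [272.43859649  65.09473684] 285 [ 0.48060439 -0.12004511  0.05      ]
green [301.16949153  76.76271186] 236 [ 0.51082012 -0.13125955  0.05      ]
blue [263.08920188 181.75117371] 213 [ 0.46903829 -0.2444286   0.05      ]
red [290.26267281 177.18894009] 217 [ 0.50078789 -0.23900951  0.05      ]
axis [ 0.47487937 -0.1822493 ] yaw deg -5.317252485510029 res mm [ 0.09551597  0.44609579 -0.01771958  0.42490304 -0.09834179 -0.40001094
  0.02054539 -0.47098788]
[[265 117  26  16 146]] [[277.92465753 124.50684932]]
(266, 131) [ 0.47453716 -0.18308247  0.094     ]
(290, 121) [ 0.49786738 -0.17371033  0.094     ]
(246, 139) [ 0.45474457 -0.19072765  0.094     ]
```

View pics/c3.png

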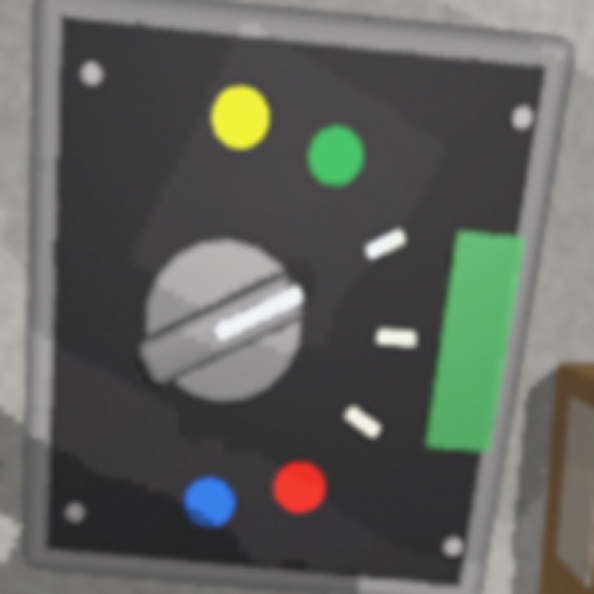

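Axis at (0.475,-0.182) and console yaw -5.3°, with dot-fit residuals under 0.5 mm. The bar lies at about 24.7°, so the jaws need to open along -65.3°. That is a turn of -1.14 rad about z.

Call:
{"method": "send_rows", "body": {
  "deltas": [
    [[0,1,-1,0,0,-0.15],[0,2,-3,0,0,-0.3],[-0.5,3,-5,0,0,-0.45],[-0.5,4,-7,0,0,-0.6],[-1,5,-9,0,0,-0.75],[-1,5.8,-11,0,0,-0.9],[-1,5.8,-13,0,0,-1.05],[-1,5.8,-14,0,0,-1.14],[-1,5.8,-14,0,0,-1.14],[-1,5.8,-14,0,0,-1.14]]
  ]
}}

```text
time: 2.33
position: [0.4757, -0.181, 0.1309]
orientation: [0.977, 0.215, 0.0, -0.001]
contact_force: [0.3, -0.3, 0.4]
opening: 0.0854
```

Run:
```python
from h import *
s=manip.sense(); im=manip.snapshot("wrist"); save("w2.png",im); print(s["position"],R.from_quat(s["orientation"]).as_matrix(),s["q"],s["contact_force"])
m=manip.camera_model("wrist"); k,d=K(m); H=np.linalg.inv(np.array(m["hand_eye"]))
Rt=R.from_quat(s["orientation"]).as_matrix()
for p in [(.475,-.182,.094)]:
    t=Rt.T@(np.array(p)-s["position"]); c=H[:3,:3]@t+H[:3,3]; print(cv2.projectPoints(c[None],np.zeros(3),np.zeros(3),k,d)[0])
```

```text
[ 0.47566104 -0.18102004  0.1309485 ] [[ 9.07143882e-01  4.20820571e-01  1.54854960e-04]
 [ 4.20820191e-01 -9.07143454e-01  1.05889291e-03]
 [ 5.86079583e-04 -8.95402134e-04 -9.99999427e-01]] [-4.14353737e-01 -2.07265145e-01  1.91748212e+00  1.04169721e-03
  1.43166031e+00  7.21948353e-01] [ 0.30426239 -0.34236686  0.36201646]
[[[277.29664573 245.60124608]]]
```

View pics/w2.png

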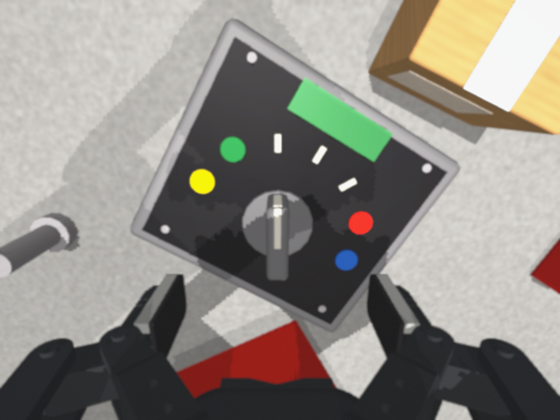

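Run:
```python
from h import *
s=manip.sense(); m=manip.camera_model("wrist")
im=cv2.imread("pics/w2.png"); save("c4.png",cv2.resize(im[170:300,220:340],None,fx=4.5,fy=4.5,interpolation=cv2.INTER_CUBIC)[:,:,::-1])
for p,z in [((277,225),.058),((277,193),.094),((277,280),.094),((277,268),.094),((202,181),.05),((233,149),.05),((361,222),.05),((346,260),.05)]: print(p,on(m,p,z,s).round(4))
```

```text
(277, 225) [ 0.4747 -0.1822  0.058 ]
(277, 193) [ 0.5056 -0.1678  0.094 ]
(277, 280) [ 0.4528 -0.1923  0.094 ]
(277, 268) [ 0.4607 -0.1886  0.094 ]
(202, 181) [ 0.48   -0.1202  0.05  ]
(233, 149) [ 0.5106 -0.1318  0.05  ]
(361, 222) [ 0.5006 -0.2399  0.05  ]
(346, 260) [ 0.4679 -0.2451  0.05  ]
```

View pics/c4.png

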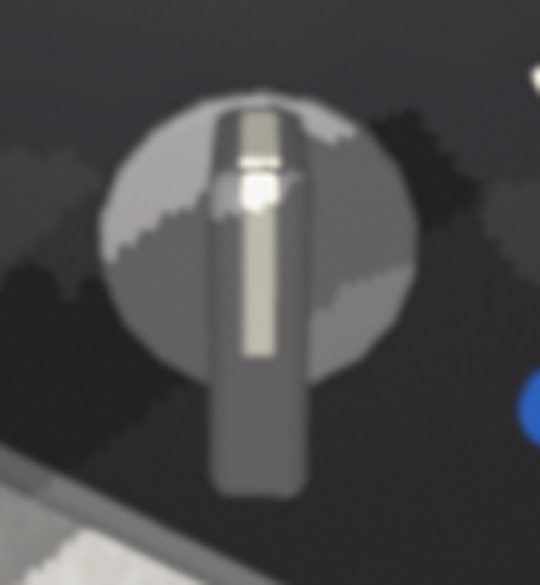

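The close view confirms the axis at (0.4747,-0.1822), with the bar vertical and centred between the fingers. I'll descend and close.

Call:
{"method": "send_rows", "body": {
  "deltas": [
    [[-0.1,-0.1,-2,0,0,0],[-0.1,-0.1,-4,0,0,0],[-0.1,-0.1,-5.5,0,0,0],[-0.1,-0.1,-6.2,0,0,0],[-0.1,-0.1,-6.2,0,0,0],[-0.1,-0.1,-6.2,0,0,0]]
  ]
}}

```text
time: 3.12
position: [0.475, -0.1823, 0.0697]
orientation: [0.977, 0.215, 0.001, -0.0]
contact_force: [-0.8, -0.4, -0.2]
opening: 0.086
```

Call:
{"method": "send_rows", "body": {
  "deltas": [
    [[0,0,0,0,0,0],[0,0,0,0,0,0],[0,0,0,0,0,0],[0,0,0,0,0,0],[0,0,0,0,0,0],[0,0,0,0,0,0],[0,0,0,0,0,0],[0,0,0,0,0,0]]
  ],
  "fingers": 255,
  "grip_force": 30
}}

```text
time: 4.12
position: [0.4748, -0.1821, 0.0698]
orientation: [0.977, 0.215, 0.001, -0.0]
contact_force: [-3.3, 4.3, 5.6]
opening: 0.0132
```

Gripped, opening 13 mm. Now turning +60°.

Call:
{"method": "send_rows", "body": {
  "deltas": [
    [[0,0,0,0,0,0.12],[0,0,0,0,0,0.24],[0,0,0,0,0,0.36],[0,0,0,0,0,0.48],[0,0,0,0,0,0.6],[0,0,0,0,0,0.72],[0,0,0,0,0,0.84],[0,0,0,0,0,0.96],[0,0,0,0,0,1.06],[0,0,0,0,0,1.06],[0,0,0,0,0,1.06]]
  ]
}}

```text
time: 5.5
position: [0.475, -0.1821, 0.0699]
orientation: [0.735, 0.679, 0.0, -0.0]
contact_force: [1.5, -0.2, -0.7]
opening: 0.0136
```

Call:
{"method": "send_rows", "body": {
  "deltas": [
    [[0,0,0,0,0,0],[0,0,0,0,0,0],[0,0,0,0,0,0],[0,0,0,0,0,0],[0,0,0,0,0,0],[0,0,0,0,0,0],[0,0,0,0,0,0]]
  ],
  "fingers": 0
}}

```text
time: 6.38
position: [0.475, -0.1822, 0.0699]
orientation: [0.735, 0.678, 0.0, -0.0]
contact_force: [-0.0, -0.6, 0.3]
opening: 0.0852
```

Call:
{"method": "send_rows", "body": {
  "deltas": [
    [[0,0,2,0,0,0],[0,0,5,0,0,0],[0,0,8,0,0,0],[0,0,8,0,0,0]]
  ]
}}

```text
time: 6.88
position: [0.4761, -0.1826, 0.1538]
orientation: [0.735, 0.679, 0.001, 0.002]
contact_force: [0.4, -0.1, -0.9]
opening: 0.0853
```

Run:
```python
from h import *
s=manip.sense(); im=manip.snapshot("wrist"); save("w3.png",im); print(s["position"],s["orientation"],s["q"],s["time"])
```

```text
[ 0.4760779  -0.18260631  0.15376307] [0.73458572 0.67851208 0.00139602 0.00179842] [-4.16934275e-01 -2.21945700e-01  1.89215748e+00  1.14132122e-03
  1.46697139e+00 -3.37728950e-01] 6.875
```

View pics/w3.png

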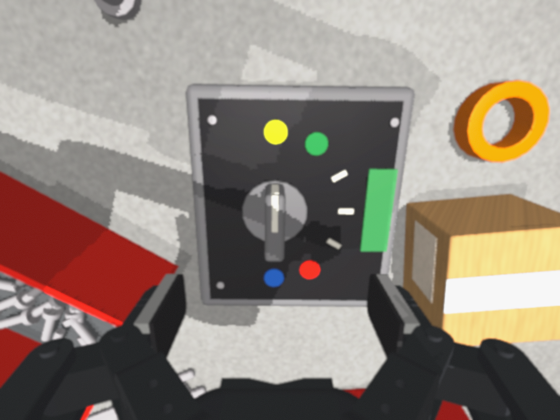

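The pointer now lines up with the yellow dot at (275,131). Next I'll measure the scanner.

Call:
{"method": "send_rows", "body": {
  "deltas": [
    [[0,0,5,0,0,0],[0,4,9,0,0,0],[0,9,11,0,0,0],[0,14,12,0,0,0],[0,19,12,0,0,0],[0,24,12,0,0,0],[0,29,12,0,0,0],[0,31,12,0,0,0],[0,31,12,0,0,0],[0,31,12,0,0,0]]
  ]
}}

```text
time: 8.18
position: [0.4755, 0.1271, 0.2717]
orientation: [0.735, 0.678, 0.001, 0.001]
contact_force: [-0.2, -0.6, 0.1]
opening: 0.0853
```

Run:
```python
from h import *
s=manip.sense(); im=manip.snapshot("wrist"); save("w4.png",im); np.savez("pics/w4.npz",im=im,position=s["position"],orientation=s["orientation"]); print(s["position"],s["orientation"],s["q"],s["time"])
```

```text
[0.47546626 0.12706092 0.27165333] [7.34675573e-01 6.78417874e-01 6.53769036e-04 7.50045302e-04] [ 2.09662392e-01 -2.96848322e-01  1.76248730e+00 -6.25389605e-04
  1.67406342e+00  2.89178775e-01] 8.175
```

View pics/w4.png

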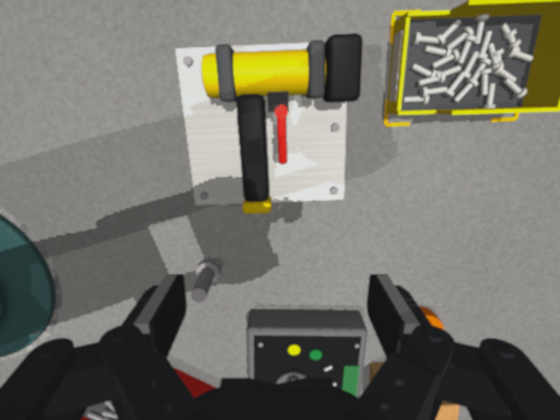

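The scanner is seen from above: barrel (265,75), black grip from (252,97) to (257,200), red trigger from (281,108) to (283,162). The plate corners and the yellow bin in the bay (right) are visible too. Now measuring.

Run:
```python
from h import *
d=np.load("pics/w4.npz"); im=d["im"]; s=dict(position=d["position"],orientation=d["orientation"]); m=manip.camera_model("wrist")
hsv=cv2.cvtColor(im,cv2.COLOR_RGB2HSV)
k=cv2.inRange(hsv,(0,150,80),(8,255,255))|cv2.inRange(hsv,(172,150,80),(180,255,255)); k[:90]=0;k[180:]=0;k[:,:250]=0;k[:,320:]=0
for r in range(112,166,6):
    c=np.where(k[r])[0]
    g=np.where(hsv[r,225:275,2]<60)[0]+225
    print(r,"trig",c.min() if len(c) else None,c.max() if len(c) else None,"grip",g.min() if len(g) else None,g.max() if len(g) else None)
w=on
def pr(n,p,z): print(n,p,on(m,p,z,s).round(4))
# screws on plate
for p in [(188,62),(335,127),(334,190),(204,196)]: pr("screw",p,.012)
for p in [(177,48),(346,199),(195,205)]: pr("corner",p,.01)
save("c5.png",cv2.resize(im[30:220,160:370],None,fx=3.6,fy=3.1,interpolation=cv2.INTER_CUBIC))
pr("gripend black bottomL",(244,200),.067);pr("R",(269,199),.067)
```

```text
112 trig 275 286 grip 238 264
118 trig 278 284 grip 239 264
124 trig 278 284 grip 239 264
130 trig 278 285 grip 239 264
136 trig 278 285 grip 240 264
142 trig 278 285 grip 240 265
148 trig 279 285 grip 241 265
154 trig 279 285 grip 241 265
160 trig 279 285 grip 242 266
screw (188, 62) [0.3849 0.2615 0.012 ]
screw (335, 127) [0.5519 0.1758 0.012 ]
screw (334, 190) [0.5491 0.096  0.012 ]
screw (204, 196) [0.3784 0.1016 0.012 ]
corner (177, 48) [0.3744 0.277  0.01  ]
corner (346, 199) [0.565  0.0818 0.01  ]
corner (195, 205) [0.3641 0.0897 0.01  ]
gripend black bottomL (244, 200) [0.4372 0.108  0.067 ]
R (269, 199) [0.4658 0.1069 0.067 ]
```

View pics/c5.png

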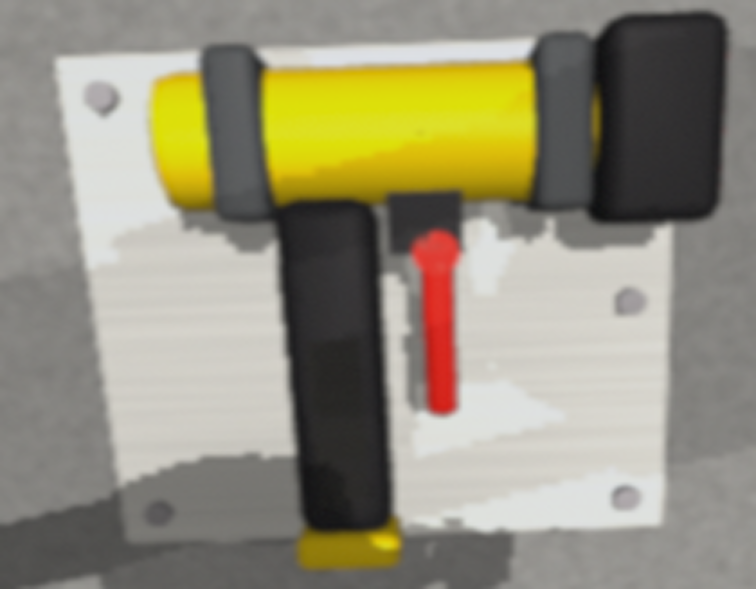

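Run:
```python
from h import *
d=np.load("pics/w4.npz"); s=dict(position=d["position"],orientation=d["orientation"]); m=manip.camera_model("wrist")
yaw=np.radians(-2.3); ex=np.array([np.cos(yaw),np.sin(yaw)]); ey=np.array([-ex[1],ex[0]]); C=np.array([.468,.179])
def pr(n,p,z):
    q=on(m,p,z,s)[:2]; print(n,p,z,q.round(4),"dock",(1e3*np.array([(q-C)@ex,(q-C)@ey])).round(1))
for z in (.052,.065):
    for p in [(285.7,124),(285.7,142),(285.7,160),(278,124),(278.5,160),(283,163),(281,111)]: pr("trig",p,z)
for p in [(238.5,124),(239.8,142),(241.8,160),(264.5,142)]:
    for z in (.06,.067): pr("grip",p,z)
pr("barrel side",(300,97),.05); pr("grip end",(257,200),.06);pr("heel",(257,213),.06)
```

```text
trig (285.7, 124) 0.052 [0.4909 0.1868] dock [22.6  8.7]
trig (285.7, 142) 0.052 [0.4895 0.1674] dock [ 22.  -10.8]
trig (285.7, 160) 0.052 [0.4881 0.1472] dock [ 21.4 -31. ]
trig (278, 124) 0.052 [0.4825 0.1874] dock [14.1  9. ]
trig (278.5, 160) 0.052 [0.4799 0.1479] dock [ 13.2 -30.6]
trig (283, 163) 0.052 [0.4848 0.144 ] dock [ 18.2 -34.3]
trig (281, 111) 0.052 [0.4868 0.2008] dock [17.9 22.5]
trig (285.7, 124) 0.065 [0.4906 0.1876] dock [22.2  9.5]
trig (285.7, 142) 0.065 [0.4893 0.1689] dock [21.7 -9.3]
trig (285.7, 160) 0.065 [0.4879 0.1495] dock [ 21.1 -28.7]
trig (278, 124) 0.065 [0.4824 0.1883] dock [14.   9.8]
trig (278.5, 160) 0.065 [0.48   0.1501] dock [ 13.2 -28.4]
trig (283, 163) 0.065 [0.4847 0.1464] dock [ 18.  -31.9]
trig (281, 111) 0.065 [0.4866 0.2011] dock [17.7 22.8]
grip (238.5, 124) 0.06 [0.4401 0.1913] dock [-28.4  11.2]
grip (238.5, 124) 0.067 [0.4409 0.1917] dock [-27.6  11.6]
grip (239.8, 142) 0.06 [0.4392 0.1723] dock [-28.5  -7.8]
grip (239.8, 142) 0.067 [0.4401 0.173 ] dock [-27.7  -7.1]
grip (241.8, 160) 0.06 [0.4391 0.1525] dock [-27.8 -27.6]
grip (241.8, 160) 0.067 [0.44   0.1536] dock [-27.  -26.5]
grip (264.5, 142) 0.06 [0.4662 0.1702] dock [-1.4 -8.9]
grip (264.5, 142) 0.067 [0.4665 0.1709] dock [-1.2 -8.1]
barrel side (300, 97) 0.05 [0.5083 0.2134] dock [38.9 36. ]
grip end (257, 200) 0.06 [0.4514 0.1048] dock [-13.6 -74.8]
heel (257, 213) 0.06 [0.4498 0.0888] dock [-14.5 -90.8]
```

Squeeze point is at about (0.464,0.159), dock yaw -2.3°. I'll centre the jaws on the squeezed state, about 4-5 mm towards -x: TCP (0.459,0.159). First I'll hover and check.

Call:
{"method": "send_rows", "body": {
  "deltas": [
    [[-0.4,0.8,-3,0,0,0.01],[-0.8,1.6,-6,0,0,0.02],[-1.2,2.4,-9,0,0,0.03],[-1.6,3.2,-12,0,0,0.04],[-1.6,3.2,-15,0,0,0.04],[-1.6,3.2,-16.5,0,0,0.04],[-1.6,3.2,-16.5,0,0,0.04],[-1.6,3.2,-16.5,0,0,0.04]]
  ]
}}

```text
time: 9.22
position: [0.4601, 0.1587, 0.108]
orientation: [0.721, 0.693, 0.001, 0.001]
contact_force: [-0.4, -0.1, 0.0]
opening: 0.0852
```

Run:
```python
from h import *
s=manip.sense(); im=manip.snapshot("wrist"); save("w5.png",im); np.savez("pics/w5.npz",im=im,position=s["position"],orientation=s["orientation"]); print(s["position"],s["orientation"],s["contact_force"],s["time"])
sd=manip.snapshot("side"); save("s5.png",cv2.resize(sd[180:310,190:330],None,fx=4.5,fy=4.5))
```

```text
[0.46014369 0.15870306 0.10801675] [0.7213147  0.69260506 0.0014203  0.00114497] [-0.37955983 -0.05470847  0.04613023] 9.225
```

View pics/w5.png

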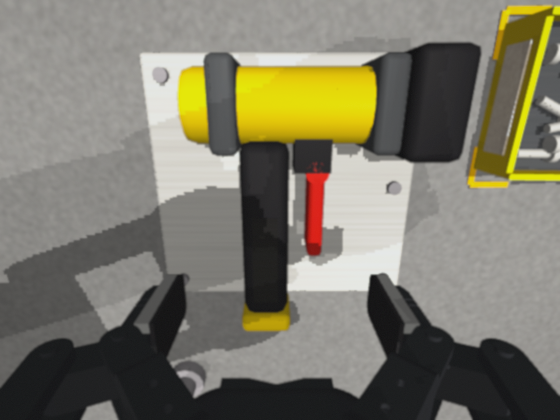

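View pics/s5.png

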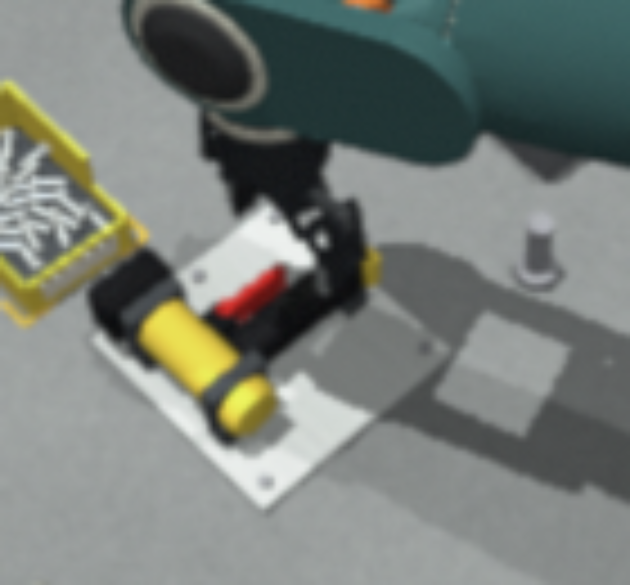

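Run:
```python
from h import *
d=np.load("pics/w5.npz"); im=d["im"]; s=dict(position=d["position"],orientation=d["orientation"]); m=manip.camera_model("wrist")
hsv=cv2.cvtColor(im,cv2.COLOR_RGB2HSV)
for r in (190,210,230,245):
    c=np.where((hsv[r,290:340,1]>150)&((hsv[r,290:340,0]<8)|(hsv[r,290:340,0]>172)))[0]+290
    g=np.where(hsv[r,230:300,2]<60)[0]+230
    a=on(m,(c.max()+.5,r),.065,s)[:2]; b=on(m,(g.min()-.5,r),.06,s)[:2]
    print(r,c.min(),c.max(),g.min(),g.max(),a,b,"squeezed mid x",(a[0]+b[0])/2-.004)
print("hinge",on(m,(316,172),.065,s),"end",on(m,(313,255),.065,s),"barrel",on(m,(300,141),.06,s))
```

```text
190 307 322 241 286 [0.48941405 0.19062695] [0.4392428  0.19139006] squeezed mid x 0.4603284233884396
210 306 321 242 286 [0.48887437 0.17787187] [0.43886484 0.17829628] squeezed mid x 0.4598696028092152
230 306 321 243 287 [0.48893884 0.1645324 ] [0.43847286 0.16462955] squeezed mid x 0.4597058488493787
245 307 320 244 286 [0.48834552 0.15416844] [0.43833361 0.15397637] squeezed mid x 0.45933956187939384
hinge [0.48548794 0.20183974 0.065     ] end [0.48350605 0.14725439 0.065     ] barrel [0.4766536  0.21973395 0.06      ]
```

Consistent with the first measurement. I'll descend to z≈0.031 with a 1.5 mm bias towards -x.

Call:
{"method": "send_rows", "body": {
  "deltas": [
    [[-0.15,0,-2,0,0,0],[-0.15,0,-4,0,0,0],[-0.15,0,-6,0,0,0],[-0.15,0,-7.5,0,0,0],[-0.15,0,-7.7,0,0,0],[-0.15,0,-7.7,0,0,0]]
  ]
}}

```text
time: 10.07
position: [0.4587, 0.1589, 0.0311]
orientation: [0.721, 0.693, 0.002, 0.001]
contact_force: [0.2, 0.4, -0.4]
opening: 0.0852
```

Call:
{"method": "send_rows", "body": {
  "deltas": [
    [[0,0,0,0,0,0],[0,0,0,0,0,0],[0,0,0,0,0,0],[0,0,0,0,0,0],[0,0,0,0,0,0],[0,0,0,0,0,0]]
  ],
  "fingers": 255,
  "grip_force": 30
}}

```text
time: 10.82
position: [0.4603, 0.159, 0.0325]
orientation: [0.721, 0.693, 0.003, 0.002]
contact_force: [9.6, -2.2, 3.1]
opening: 0.0441
```

Run:
```python
from h import *
s=manip.sense(); print(s["position"],s["contact_force"],s["opening"],s["time"])
im=manip.snapshot("wrist"); save("w6.png",im)
```

```text
[0.46033619 0.15897472 0.03245249] [ 9.64090397 -2.15876556  3.08852536] 0.04411503884097509 10.825
```

View pics/w6.png

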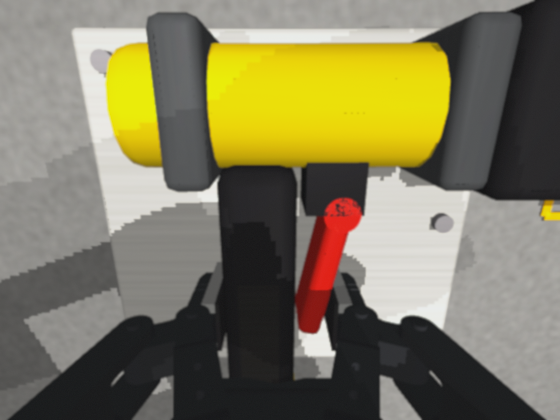

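Opening is 44.1 mm, exactly the fully squeezed width (52-8). The trigger is visibly swung in at (320,270). I'll hold briefly, then release and retreat.

Call:
{"method": "send_rows", "body": {
  "deltas": [
    [[0,0,0,0,0,0],[0,0,0,0,0,0]]
  ]
}}

```text
time: 11.12
position: [0.4604, 0.159, 0.0325]
orientation: [0.721, 0.692, 0.003, 0.003]
contact_force: [1.9, -0.1, -1.8]
opening: 0.0437
```

Call:
{"method": "send_rows", "body": {
  "deltas": [
    [[0,0,0,0,0,0],[0,0,0,0,0,0],[0,0,0,0,0,0],[0,0,0,0,0,0],[0,0,0,0,0,0],[0,0,0,0,0,0],[0,0,0,0,0,0]]
  ],
  "fingers": 0
}}

```text
time: 12.0
position: [0.4604, 0.159, 0.0325]
orientation: [0.721, 0.692, 0.003, 0.003]
contact_force: [0.1, 0.3, -0.2]
opening: 0.0852
```

Call:
{"method": "send_rows", "body": {
  "deltas": [
    [[0,0,3,0,0,0],[0,0,7,0,0,0],[0,0,12,0,0,0],[0,-2,17,0,0,0],[0,-5,22,0,0,0],[0,-8,24,0,0,0],[0,-8,24,0,0,0],[0,-8,24,0,0,0]]
  ]
}}

```text
time: 13.0
position: [0.4602, 0.0792, 0.2716]
orientation: [0.722, 0.692, 0.003, 0.002]
contact_force: [-0.3, 0.0, -0.4]
opening: 0.0853
```

Run:
```python
from h import *
s=manip.sense(); im=manip.snapshot("wrist"); save("w7.png",im); sc=manip.snapshot("scene"); save("sc7.png",sc); print(s["position"],s["time"],s["contact_force"])
save("c7.png",cv2.resize(sc[185:255,180:390],None,fx=3.7,fy=3.7,interpolation=cv2.INTER_CUBIC))
```

```text
[0.46021663 0.07921669 0.27162975] 13.0 [-0.25649228  0.03830338 -0.37222991]
```

View pics/w7.png

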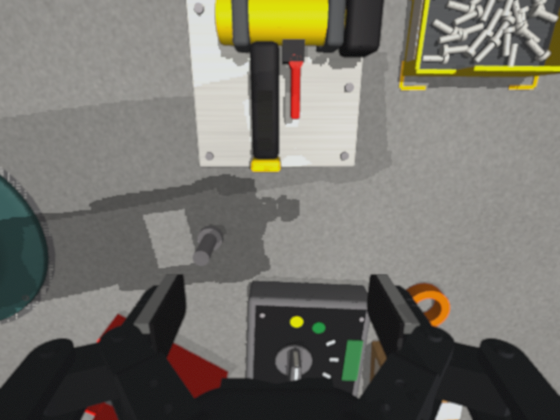

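View pics/sc7.png

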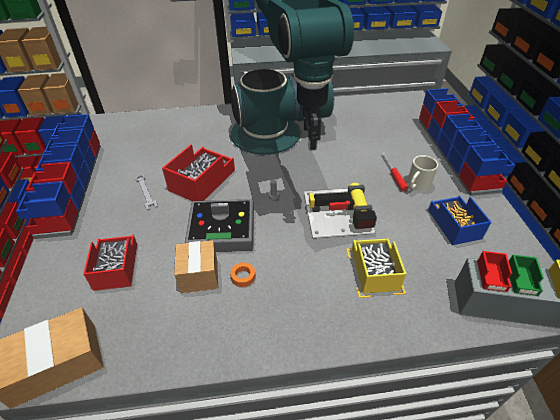

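View pics/c7.png

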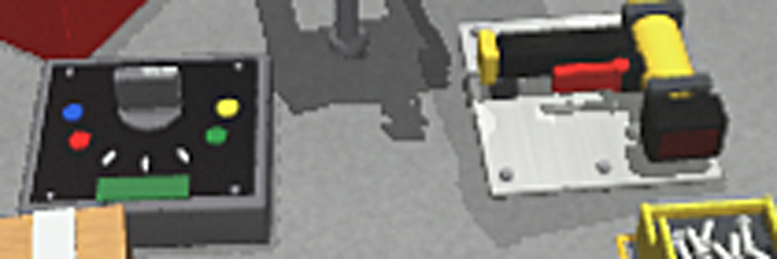

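The scanner trigger is back at rest (295,90), the knob points at the yellow dot, and nothing else has moved.

```bash
python3 -c "
from station import manip
print(manip.hand_in())"
```

```text
the job is handed in; nothing more can be done
None
```

The job is done and handed in at about 13 s of the 61 s allowed. The interface reports no verdict, so this rests on my own checks.

- **Knob:** the yellow bin stands in the scanning bay. I turned the knob from the fifth click to the seventh (3.14), which is the yellow dot. The wrist and scene pictures taken after release show the pointer there.
- **Trigger:** only after that, I squeezed the scanner's trigger home. The finger opening read 44.1 mm then 43.7 mm, against 44 mm expected at the stop. I then let it spring back, and the last wrist picture shows it at rest.
- **Hold time:** I put the hold at roughly 0.5 to 0.7 s. This is an estimate, because I did not measure the exact moment the trigger reached its stop.
- **Everything else:** the last pictures show the bins and other objects where they were. The highest wrist force in my readings was about 10 N, and the gripper ended open and clear of everything. None of my checks failed or disagreed.

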